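# Swing in the microscope lamp arm and lock it with its thumbscrew

## Task

Swing the lamp arm round until its oblong hole lies over the slot in the stand's receiver plate, then take the wing-headed thumbscrew from the wooden rack, pass it through both holes, press it gently down against the spring and turn it clockwise, just short of a quarter turn, until it locks, and let it go upright there. Never force the screw against the stand, and leave the round-headed pin and everything else on the desk where it is.

Things in the scene. Friction and masses are not known exactly. Their poses are not given: they have to be found in the camera images.
- base_hole (a point): Nominal centre of the slot in the lamp stand's steel receiver plate, on its top face, 50 mm above the desk; stand axes: z up, y from the arm's pivot to the slot, x across. Plate 56 x 44 x 6 mm; through slot 24 mm long (y), 7.5 mm wide (x). The plate is fitted up to 5.5 mm off this point in x and 1 mm in y (not turned): find the slot by feel
- stand_foot (a point): Point on the desk under the nominal slot, stand axes. The cream-painted stand is fixed to the desk: foot 130 (x) x 185 (y) x 18 mm from y = -130 to +55 mm, with a boss 76 x 60 mm under the receiver plate, and the upright pivot of the lamp arm at y = -100 mm
- spring_top (a point): Nominal rest place of the top of the spring plunger in the slot, 2.7 mm below the plate's top. It pushes the screw's foot up with 600 N/m (0 N here, about 8 N where the screw turns). A screw that is not locked is lifted back to about here
- lock_level (a point): Nominal place of the screw's foot when locked, 12 mm below the plate's top. To lock: press the foot to 15.5 mm below the plate's top (at 16.5 mm the flange bottoms on the arm), turn 75 degrees clockwise seen from above (68 to 80 lock; hard stop near 82; turns only when pressed down), let the spring lift it 3.5 mm into its notch
- lamp_hole (a point): Centre, on the top face, of the oblong through hole in the flat aluminium lamp arm; axes: y along the arm from pivot to lamp, x across, z up. Hole 32 mm long (y), 23 mm wide (x). Arm 8 mm thick, top 60 mm above the desk, underside 2 mm over the receiver plate, 48 mm wide here. The screw's collar must enter it
- lamp_pivot (a point): Pivot of the lamp arm, on top of the arm, 100 mm from the arm's hole and from the stand's slot. The arm swings level about it on a stiff friction hinge (0.18 N m), stays where it is left, and yields when the screw's collar pushes it sideways. It starts 0.25 to 0.55 rad counter-clockwise (from above) of being lined up; cap 16 mm tall
- lamp_head (a point): Centre of the round black lamp head upright on the arm's free end: cylinder 28 mm across, 50 mm tall (60 to 110 mm above the desk), 85 mm beyond the arm's hole along the arm; axes are the arm's. Take hold of the arm here. Below hangs the lens, 36 mm across, clear of the foot, down to 36 mm above the desk
- screw_mid (a point): Thumbscrew, half-way up on its axis, 31 mm above its foot; z up, y along the wing. From the top: black wing (62 to 29.5 mm above the foot), flange 34 mm across (underside at 26.5 mm), steel collar 18 mm across (26.5 to 23 mm) that tapers to 11 mm across at 17.5 mm, shank 6 mm across, cross lug at the foot. About 60 g. It hangs by its flange in one of the rack's holes with 1 to 2 mm play
- screw_wing (a point): Centre of the thumbscrew's wing, where to grip it: 36 mm long (y), 10 mm thick (x), 32.5 mm tall, 46 mm above the foot. The wing lies in line with the cross lug, so it shows how the lug points
- screw_foot (a point): Underside of the thumbscrew's foot, on its axis. The cross lug there is 22 mm long (y), 6 mm wide (x), 6 mm tall, square-edged. It has to enter the slot lengthwise
- rack_top (a point): Centre of the top face of the wooden rack, a fixed block 60 (x) x 135 (y) x 40 mm tall, with two through holes 25 mm across at y = -35 and y = +35 mm; the thumbscrew hangs in either one, the pin in the other
- pin_mid (a point): round-headed plain pin of steel, head 32 mm across, 52 mm tall, standing in the rack's other hole; the point is half-way up. Not for this job: leave it in the rack
- dish: shallow glass dish, 90 mm across, 16 mm tall; origin under its centre. Leave alone
- jar: small lidded glass jar, 56 mm across, 45 mm tall; origin under its centre. Leave alone
- stamp: desk stamp / punch with a 35 x 100 mm foot, 84 mm tall; origin under its centre. Leave alone
- pot: open black pen pot, 72 mm across, 100 mm tall; origin under its centre. Leave alone
- mouse: computer mouse, 100 x 58 x 22 mm; origin under its centre. Leave alone
- slidebox: wooden slide box, 90 x 170 x 32 mm; origin under its centre. Leave alone
- driver: screwdriver 160 mm long, lying along its x axis; origin under its centre. Leave alone
Not all that is in view belongs to the job. Leave any green or purple look-alike of the part that bears screw_mid alone.

How it is judged:
On the way, in this order (a step that is already met when the one before it is completed fails the run):
1. the lamp arm's hole is lined up over the stand's nominal slot centre (within 9 mm) (horizontal distance between lamp_hole and base_hole below 0.009 m), for 0.2 s.
2. the thumbscrew is pressed through both holes (its foot more than 13.5 mm below the receiver's top) (z of screw_mid in the frame of base_hole below 0.0175 m and horizontal distance between screw_mid and base_hole below 0.009 m), for 0.05 s.
At the end, for the whole second after the job is handed in: The thumbscrew stands upright (within 7 degrees) through arm and plate, let go and at rest: within 8 mm of the arm hole's centre and 9 mm of the nominal slot centre, locked with its foot 10 to 18 mm below the plate's top, its wing turned over 52 degrees from the slot (horizontal distance between lamp_hole and screw_mid below 0.008 m and z of screw_mid in the frame of base_hole between 0.013 and 0.021 m and horizontal distance between screw_mid and base_hole below 0.009 m and angle between the y axis of screw_mid and the y axis of base_hole, either way round above 0.9 rad and angle between screw_mid's own z axis and vertical below 0.12 rad and linear speed of screw below 0.02 m/s); the robot touches nothing.
It fails at once if the thumbscrew is forced against the stand or its arm with more than 30 N (contact force between screw and base above 30 N).
It fails at once if the pin is lifted or any other thing on the desk is shifted by more than 20 mm (distance of any of pin_mid, dish, jar, stamp, pot, mouse, slidebox, driver from where it was at the start of the episode above 0.02 m).
It also fails if it takes over 72 s, if anything falls off the work surface, if the arm or the gripper's body presses on something with over 40 N, if the wrist force passes 120 N, or if a joint passes its speed limit or range.

## Robot

A 7-joint arm with a two-finger parallel gripper is mounted at the origin on the work surface. World frame = base frame: x ahead of the robot, y to its left, z up, the work surface at z = 0. Lengths are in m, angles in rad, forces in N, time in s.
With the tool pointing down it reaches from about 0.425 to 0.925 m from the base axis. Payload 6.8 kg.
Tool frame: the origin (TCP) lies at the very end of the fingers, on their centre line; the grasp point (between the pads) lies 19 mm behind it; z points along the fingers, y is the line along which they close (so a half turn about z gives the same grasp; the last joint's range is limited). The gripper opens to 85 mm and grips with 20 to 120 N. Pads are 22 mm wide; open, the fingers measure 114 mm over their backs; the gripper's body (76 mm by 85 mm) begins 54 mm behind the grasp point. The pads swing forward as they close: fully open they stand 13 mm farther back than shut.
Start: joints at [-1.422, 0.477, 0.022, 1.555, -0.011, 1.109, -0.083], TCP at [0.171, 0.653, 0.231] pointing down, gripper open.
Joint ranges: [-2.96, 2.96], [-0.34, 2.1], [-1.41, 1.46], [0.24, 2.44], [-1.37, 4.51], [0.17, 1.92], [-2.96, 2.96]. Speed limits (rad/s): [2.39, 2.39, 3.14, 3.14, 3.14, 3.14, 3.14].

## Interface

Orientations are given as a rotation vector (axis times angle).
In Python, from bench import monitor, optics, r gives the robot as it stands.
- The arm moves only by the shell command python3 -m crank 'ROWS' [OPENING] [FORCE]. ROWS is JSON, a list of rows, each a list of 2 entries, a list of its own where there are three numbers: the shift along the tool's x, y, z in cm, then the turn, a rotation vector about the tool's x, y, z in rad. A call has 1 to 5 rows; each row shifts and turns the commanded pose from where the row before left it, along the tool's axes as they then stand; what a row does not reach is not made up. A row lasts 1/10 s, in which the tool goes at most 50 mm and 8.59 degrees, less where a joint would pass 70% of its speed; a pose out of reach is approached as far as the arm can. A call is refused whole if a number of a shift passes 5 or a number of a turn 0.15, either way. A call with a gripper value outside its range is refused whole. OPENING is the finger opening in cm, from 0 to 8.54, set as the call begins (- or left out, the last holds). The fingers move at their own pace and stop on an object; FORCE is the grip in N (left out, the last holds). Time passes only in rows, so rows that do not move let the fingers close. It gives the time, the measured TCP pose, the force, the opening and the grip force at its end, in the units of the state.
- monitor.get_obs(): the state, without advancing time (a new reading comes with each control period).
- optics.grab_frame(name): name is "scene" or "top"; returns (picture, depth): 420x560x3 uint8, red, green, blue; 420x560 float32, m along the optical axis (not along the pixel's ray), 0 where there is no reading.
- optics.camera_model(name): a dict with "vertical_fov" (degrees; the focal length in pixels is half the picture's height over the tangent of half this angle, whatever the lens; pixels are square), "cx", "cy" (the principal point, pixels), "R" (3x3) and "t" (3): a world point X has camera coordinates R X + t. Camera axes: x right, y down, z forward; pixel columns grow to the right and rows downward; lengths in m; the calibration is good to about 2 mm. A picture is of the moment at which its call begins. camera_model takes no time and is no camera call.
- r.hand_in(): hands the job in; it is judged then, once.
The state is a dict: "clock": time; "joints": joint angles; "qvel": joint speeds; "tau": joint torques, N m; "tcp_pos": TCP position; "orientation": TCP orientation; "contact_force": force on the tool from outside, world axes, zero at the start; "moment": the same for the moment, N m; "grip_width": finger opening in m; "gripper_force": force on a finger pad.
Only numpy, scipy, OpenCV 4.12 (cv2) and the standard library are available. Lean on these libraries where they do the work, as an engineer would, in place of code of your own. Each camera call takes 0.05 s, during which the arm holds its last target. There are 200 camera calls.

## Working session

There is one attempt and no reset: what is moved stays moved. The work goes in short steps, Python scripts to look and compute and a shell command to move; the robot and the scene stay as the last step left them, time stands still between calls to the robot, and variables do not carry over. Pictures are saved under pics/ and viewed, at most 10 in all, crops included, and the job is handed in when it is done.

```bash
ls; mkdir -p pics; python3 - <<'E'
from bench import monitor, optics, r
import cv2,numpy as np
o=monitor.get_obs();print({k:np.round(v,3).tolist() for k,v in o.items()})
for n in("scene","top"):
    p,d=optics.grab_frame(n);np.save(f"pics/{n}0.npy",p);np.save(f"pics/{n}0d.npy",d)
    cv2.imwrite(f"pics/{n}0.png",p[:,:,::-1]);m=optics.camera_model(n);print(n,m, (d>0).mean())
E
```

```text
pics
{'clock': 0.0, 'joints': [-1.422, 0.478, 0.022, 1.556, -0.012, 1.109, -0.083], 'qvel': [-0.0, -0.001, 0.0, -0.001, -0.001, 0.001, 0.001], 'tau': [-0.0, -59.646, 1.608, -28.119, 0.012, 0.01, -0.0], 'tcp_pos': [0.171, 0.652, 0.23], 'orientation': [-0.402, -3.116, 0.003], 'contact_force': [0.393, -0.18, 0.519], 'moment': [-0.009, -0.048, -0.048], 'gripper_force': 0.0, 'grip_width': 0.085}
scene {'vertical_fov': 53.35452224808002, 'cx': 283.9012261564727, 'cy': 210.38149122509822, 'R': array([[-0.71730083,  0.69666357, -0.0118063 ],
       [ 0.53130484,  0.53592438, -0.65612516],
       [-0.45077121, -0.47691186, -0.75455973]]), 't': array([ 0.36990905, -0.25188452,  1.47879093])} 0.99625
top {'vertical_fov': 47.459818566460484, 'cx': 270.8545027490894, 'cy': 203.63447469041796, 'R': array([[ 0.00648733, -0.99992704, -0.01018958],
       [-0.99562046, -0.00550838, -0.09332497],
       [ 0.09326203,  0.01075038, -0.99558356]]), 't': array([0.04917754, 0.53220761, 1.47532892])} 0.9960076530612245
```

View pics/scene0.png

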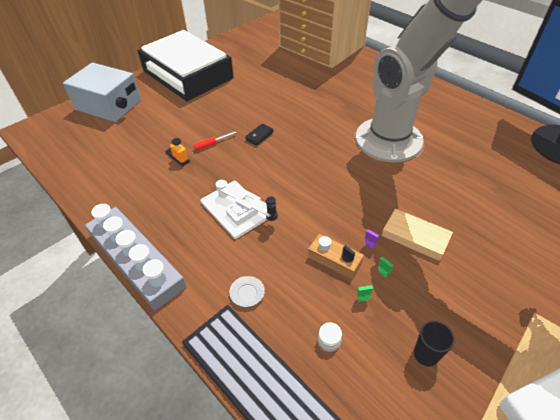

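View pics/top0.png

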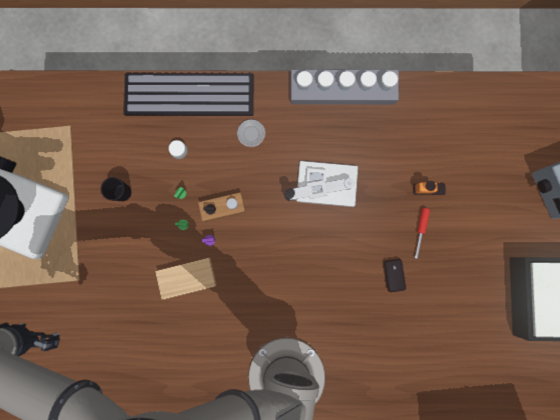

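The scene view shows the stand at about (235,208), with the black lamp head at (271,208). The rack is at (335,257), with the black screw at (348,253) and the pin at (324,243). In the top view the stand is at (328,184) and the rack at (221,206), with the screw at (210,209). I'll enlarge these areas.

```bash
cat > h.py <<'E'
import numpy as np,cv2
from bench import monitor, optics, r
def fl(m): return 210/np.tan(np.radians(m["vertical_fov"])/2)
def ray(n,u,v,z):
    m=optics.camera_model(n);f=fl(m);R=np.array(m["R"]);C=-R.T@m["t"]
    d=R.T@np.array([(u-m["cx"])/f,(v-m["cy"])/f,1]);return C+d*(z-C[2])/d[2]
def cloud(n,d):
    m=optics.camera_model(n);f=fl(m);v,u=np.mgrid[:420,:560]
    P=np.stack([(u-m["cx"])/f*d,(v-m["cy"])/f*d,d],-1)-m["t"]
    return P@np.array(m["R"])
def crop(p,x,y,w,h,s): return cv2.resize(p[y:y+h,x:x+w,::-1],None,fx=s,fy=s,interpolation=cv2.INTER_CUBIC)
E
python3 - <<'E'
from h import *
s=np.load("pics/scene0.npy");t=np.load("pics/top0.npy")
A=np.hstack([crop(t,285,155,80,60,5),crop(s,195,170,80,60,5)[:, :]])
B=np.hstack([crop(t,190,180,80,60,5),crop(s,300,220,80,60,5)])
cv2.imwrite("pics/m0.png",np.vstack([A,B]))
for n in("scene","top"):
    P=cloud(n,np.load(f"pics/{n}0d.npy"));
    for nm,(u,v) in dict(rack=(221,206),stand=(328,184),screw=(210,209),head=(290,194)).items() if n=="top" else dict(rack=(335,257),screw=(348,253),head=(271,208)).items(): print(n,nm,P[v,u].round(3))
E
```

```text
scene rack [0.535 0.215 0.037]
scene screw [0.522 0.244 0.071]
scene head [0.567 0.003 0.088]
top rack [0.523 0.208 0.037]
top stand [ 0.59  -0.123  0.062]
top screw [0.51  0.236 0.078]
top head [ 0.553 -0.005  0.108]
```

View pics/m0.png

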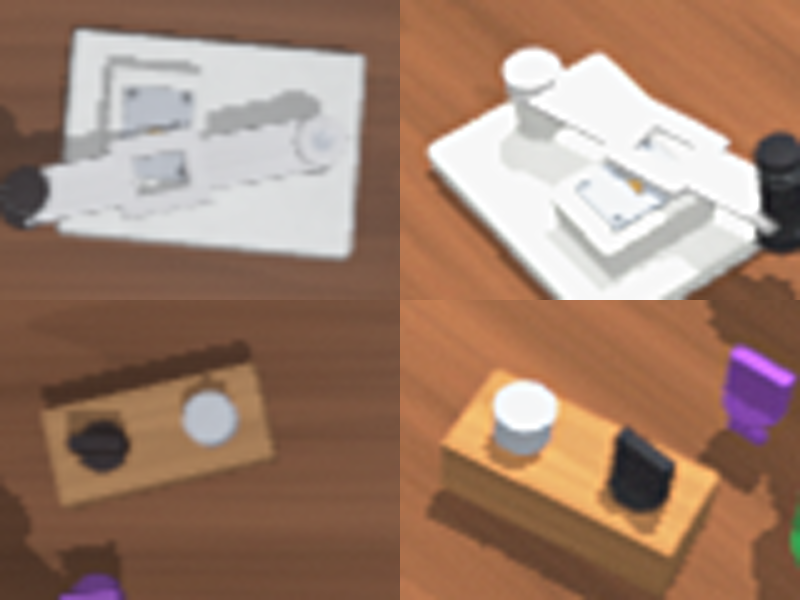

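The crops show the foot corners in the top view at about (300,161), (358,166), (355,207) and (297,201). The pivot cap is at (349,183), the arm hole at (317,189), the head at (289,194) and the pin at (232,203). The wing is in the other rack hole, around (210,209).

```bash
python3 - <<'E'
from h import *
t=np.load("pics/top0.npy");s=np.load("pics/scene0.npy")
np.set_printoptions(precision=4,suppress=True)
c=[ray("top",*q,.018)[:2] for q in((300,161),(358.2,166),(355.4,207),(297,201.4))]
print("foot",np.array(c),np.mean(c,0))
for n,u,v,z in(("piv",349,182.8,.076),("hole",317,189,.06),("head",289.4,194,.11)):print(n,ray("top",u,v,z))
# foot axis
a=np.array(c);y=(a[0]-a[1]+a[3]-a[2]);y/=np.linalg.norm(y);x=np.array([y[1],-y[0]]);ce=a.mean(0)
print("stand yaw(y axis)",np.degrees(np.arctan2(y[1],y[0])),"slot",ce+y*.0375,"pivot",ce-y*.0625)
# clouds: dark objects
for n,im in(("scene",s),("top",t)):
    P=cloud(n,np.load(f"pics/{n}0d.npy"));w=im.max(2)<75
    for nm,c0,rad,z0,z1 in(("wing",(.52,.24),.04,.05,.09),("head",(.56,0),.035,.07,.13)):
        m=w&(np.hypot(P[...,0]-c0[0],P[...,1]-c0[1])<rad)&(P[...,2]>z0)&(P[...,2]<z1)
        q=P[m];r_=cv2.minAreaRect(q[:,:2].astype(np.float32)*1000)
        print(n,nm,m.sum(),q.mean(0),q.max(0)[2],r_)
    hsv=cv2.cvtColor(im,cv2.COLOR_RGB2HSV)
    m=(np.hypot(P[...,0]-.525,P[...,1]-.21)<.09)&(abs(P[...,2]-.04)<.006)
    q=P[m];print(n,"rack",m.sum(),cv2.minAreaRect(q[:,:2].astype(np.float32)*1000))
E
```

```text
foot [[ 0.6693 -0.0394]
 [ 0.6541 -0.224 ]
 [ 0.5234 -0.2138]
 [ 0.5401 -0.03  ]] [ 0.5967 -0.1268]
piv [ 0.5921 -0.1854  0.076 ]
hole [ 0.5746 -0.0895  0.06  ]
head [ 0.553  -0.0034  0.11  ]
stand yaw(y axis) 85.04648909975784 slot [ 0.5999 -0.0894] pivot [ 0.5913 -0.189 ]
scene wing 71 [0.5189 0.2421 0.0645] 0.07945981083375452 ((519.2677001953125, 241.51138305664062), (7.1941447257995605, 30.45784568786621), 5.77570104598999)
scene head 114 [ 0.5645 -0.0013  0.0963] 0.11194977132290074 ((561.2838134765625, -4.809686660766602), (24.478328704833984, 24.112966537475586), 50.634765625)
scene rack 745 ((523.2935791015625, 204.6778106689453), (64.02100372314453, 135.01901245117188), 14.1520357131958)
top wing 44 [0.5118 0.2391 0.0691] 0.07941038821164598 ((512.3336791992188, 239.48570251464844), (31.59381675720215, 8.194761276245117), 89.98995971679688)
top head 68 [ 0.5575 -0.0025  0.1073] 0.11598864883326945 ((557.249755859375, -2.550344467163086), (24.83272361755371, 24.52556610107422), 24.966854095458984)
top rack 653 ((521.5585327148438, 207.99221801757812), (60.400657653808594, 135.32496643066406), 13.495416641235352)
```

```bash
python3 -m crank '[[[0,0,0],[0,0,0.15]],[[0,0,0],[0,0,0.15]],[[0,0,0],[0,0,0.15]],[[0,0,0],[0,0,0.15]],[[0,0,0],[0,0,0.15]]]' >/dev/null; python3 -m crank '[[[0,0,0],[0,0,0.15]],[[0,0,0],[0,0,0.15]],[[0,0,0],[0,0,0.15]],[[0,0,0],[0,0,0.15]],[[0,0,0],[0,0,0.05]]]'
python3 -m crank '[[[-3.8,2.7,0],[0,0,0]],[[-3.8,2.7,0],[0,0,0]],[[-3.8,2.7,0],[0,0,0]],[[-3.8,2.7,0],[0,0,0]],[[-3.8,2.7,0],[0,0,0]]]'
python3 - <<'E'
from h import *
from scipy.spatial.transform import Rotation as Ro
o=monitor.get_obs();print(o["joints"].round(2) if hasattr(o["joints"],'round') else o["joints"]);print(Ro.from_rotvec(o["orientation"]).as_matrix().round(3))
E
```

```text
clock: 1.1
tcp_pos: [0.1711, 0.6526, 0.2307]
orientation: [2.319, 2.118, -0.001]
contact_force: [-0.1, -0.1, -1.0]
grip_width: 0.0854
gripper_force: 0.0
clock: 1.6
tcp_pos: [0.2902, 0.45, 0.231]
orientation: [2.315, 2.124, -0.001]
contact_force: [1.0, 0.7, 0.1]
grip_width: 0.0851
gripper_force: 0.0
[-1.45  0.26  0.4   1.91 -0.12  1.   -1.08]
[[ 0.086  0.996 -0.   ]
 [ 0.996 -0.086 -0.   ]
 [-0.    -0.    -1.   ]]
```

```bash
python3 -m crank '[[[-3.9,2.7,0],[0,0,0]],[[-3.9,2.7,0],[0,0,0]],[[-3.9,2.7,0],[0,0,0]],[[-3.9,2.7,0],[0,0,0]],[[-3.9,2.7,0],[0,0,0]]]' 
python3 -m crank '[[[-3.9,2.8,0],[0,0,0]],[[-3.9,2.8,0],[0,0,0]],[[-3.9,2.8,0],[0,0,0]],[[-3.9,2.8,0],[0,0,0]],[[-3.9,2.8,0],[0,0,0]]]'
python3 -m crank '[[[0,0,0],[0,0,0]]]'
python3 - <<'E'
from h import *
o=monitor.get_obs();print(np.round(o["joints"],2))
E
```

```text
clock: 2.1
tcp_pos: [0.4078, 0.2442, 0.2313]
orientation: [-2.314, -2.124, -0.0]
contact_force: [0.5, -0.6, 0.3]
grip_width: 0.0852
gripper_force: 0.0
clock: 2.6
tcp_pos: [0.5305, 0.0382, 0.2312]
orientation: [-2.314, -2.124, -0.0]
contact_force: [0.7, 1.0, 0.3]
grip_width: 0.0854
gripper_force: 0.0
clock: 2.7
tcp_pos: [0.5322, 0.0324, 0.2317]
orientation: [2.323, 2.109, -0.001]
contact_force: [-0.7, -0.3, -0.6]
grip_width: 0.0853
gripper_force: 0.0
[-0.74  0.28  0.68  1.93 -0.2   1.   -0.06]
```

```bash
python3 -m crank '[[[-3.3,2.7,0],[0,0,0]],[[0,0,5],[0,0,0]],[[0,0,5],[0,0,0]],[[0,0,3],[0,0,0]],[[0,0,3],[0,0,0]]]' 
python3 -m crank '[[[0,0,0],[0,0,0]],[[0,0,0],[0,0,0]],[[0,0,0],[0,0,0]],[[0,0,0],[0,0,0]],[[0,0,0],[0,0,0]]]' 1 25
python3 -m crank '[[[0,0,0],[0,0,0]],[[0,0,0],[0,0,0]],[[0,0,0],[0,0,0]]]'
python3 - <<'E'
from h import *
p,d=optics.grab_frame("scene");cv2.imwrite("pics/s1.png",crop(p,170,130,160,120,5))
E
```

```text
clock: 3.2
tcp_pos: [0.5531, 0.0051, 0.0692]
orientation: [-2.314, -2.123, 0.003]
contact_force: [-0.3, 0.7, 0.5]
grip_width: 0.0854
gripper_force: 0.0
clock: 3.7
tcp_pos: [0.5557, 0.0047, 0.0732]
orientation: [2.313, 2.123, 0.005]
contact_force: [-0.9, -0.7, 7.2]
grip_width: 0.0265
gripper_force: 23.9
clock: 4.0
tcp_pos: [0.5557, 0.0047, 0.0731]
orientation: [2.314, 2.123, 0.005]
contact_force: [-1.3, -0.7, 6.8]
grip_width: 0.0264
gripper_force: 23.9
```

View pics/s1.png

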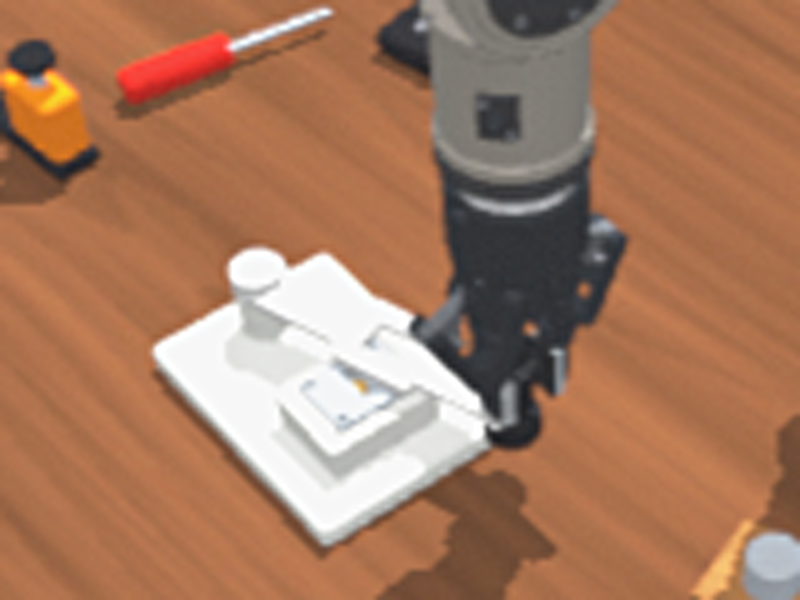

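The gripper has the head at about (515,425) in the crop, but roughly 8 mm off-centre along the pads. I'll re-centre the grip, then swing the arm.

```bash
python3 -m crank '[[[0,0,0],[0,0,0]],[[0,0,0],[0,0,0]],[[-0.9,0,0],[0,0,0]],[[0,0,0],[0,0,0]]]' 5 25
python3 -m crank '[[[0,0,0],[0,0,0]],[[0,0,0],[0,0,0]],[[0,0,0],[0,0,0]],[[0,0,0],[0,0,0]]]' 1 25
python3 -m crank '[[[0.1,1,0],[0,0,0]],[[0.1,1,0],[0,0,0]],[[0.1,1,0],[0,0,0]],[[0.1,1,0],[0,0,0]],[[0.1,1.2,0],[0,0,0]]]'
python3 -m crank '[[[0,0,0],[0,0,0]],[[0,0,0],[0,0,0]],[[0,0,0],[0,0,0]]]'
```

```text
clock: 4.45
tcp_pos: [0.553, -0.0061, 0.0714]
orientation: [2.316, 2.121, -0.001]
contact_force: [0.0, -0.3, 0.0]
grip_width: 0.0501
gripper_force: 0.0
clock: 4.85
tcp_pos: [0.5535, -0.0046, 0.0713]
orientation: [2.315, 2.123, -0.0]
contact_force: [0.2, -1.6, 1.4]
grip_width: 0.0275
gripper_force: 25.5
clock: 5.35
tcp_pos: [0.6055, -0.0025, 0.0712]
orientation: [-2.313, -2.123, -0.0]
contact_force: [-4.7, 2.5, 4.0]
grip_width: 0.0274
gripper_force: 25.9
clock: 5.65
tcp_pos: [0.6062, -0.0024, 0.0712]
orientation: [-2.313, -2.126, -0.002]
contact_force: [0.6, 5.1, 1.5]
grip_width: 0.0274
gripper_force: 26.0
```

```bash
python3 -m crank '[[[0,0,0],[0,0,0]],[[0,0,0],[0,0,0]],[[0,0,-3],[0,0,0]],[[0,0,-5],[0,0,0]],[[0,0,0],[0,0,0]]]' 5.5
python3 -m crank '[[[4.4,-2.2,0],[0,0,0]],[[4.4,-2.2,0],[0,0,0]],[[4.4,-2.2,0],[0,0,0]],[[4.4,-2.2,0],[0,0,0]],[[4.4,-2.2,0],[0,0,0]]]'
python3 -m crank '[[[0,0,0],[0,0,0]],[[0,0,0],[0,0,0]]]'
python3 - <<'E'
from h import *
p,d=optics.grab_frame("top");q,e=optics.grab_frame("scene")
np.save("pics/top2.npy",p);np.save("pics/scene2.npy",q)
A=np.hstack([crop(p,285,155,80,60,5),crop(q,205,175,80,60,5)])
B=np.hstack([crop(p,185,180,80,60,5),crop(q,300,200,80,60,5)])
cv2.imwrite("pics/m2.png",np.vstack([A,B]))
E
```

```text
clock: 6.15
tcp_pos: [0.6094, -0.0057, 0.1571]
orientation: [2.311, 2.117, 0.011]
contact_force: [0.1, 0.3, 0.3]
grip_width: 0.0552
gripper_force: 0.0
clock: 6.65
tcp_pos: [0.5142, 0.2257, 0.1512]
orientation: [2.315, 2.123, 0.0]
contact_force: [0.5, 0.7, 0.2]
grip_width: 0.0548
gripper_force: 0.0
clock: 6.85
tcp_pos: [0.5144, 0.2257, 0.151]
orientation: [2.311, 2.127, -0.0]
contact_force: [-0.5, -1.3, -0.1]
grip_width: 0.0552
gripper_force: 0.0
```

View pics/m2.png

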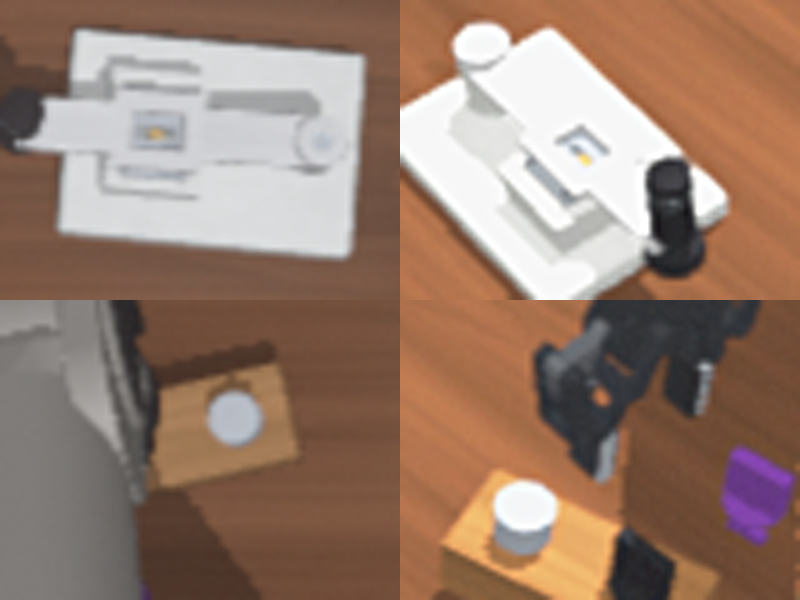

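The arm now lies along the stand and the brass plunger shows through its hole, at about (316,182) in the top view and (242,206) in the scene view. I'll locate it by colour, and the wing too.

```bash
python3 - <<'E'
from h import *
np.set_printoptions(precision=4,suppress=True)
L=[]
for n,(x,y) in(("top",(308,174)),("scene",(228,195))):
    p=np.load(f"pics/{n}2.npy")[y:y+18,x:x+26].astype(float)
    w=np.clip(p[...,0]-p[...,2]-25,0,None);v,u=np.mgrid[:w.shape[0],:w.shape[1]]
    m=(w>0).sum();u0=(w*u).sum()/w.sum()+x;v0=(w*v).sum()/w.sum()+y
    print(n,m,u0,v0,w.max(),"plunger",ray(n,u0,v0,.0473));L.append((u0,v0))
# plate outer edges & arm hole by eye
print("hole top",ray("top",316.6,181.2,.06)," scene",ray("scene",241.5,204,.06))
# wing in start pics: top-face of wing, scene view dark pixels: corner rays
s=np.load("pics/scene0.npy");m=(s.max(2)<70).astype(np.uint8)
k,l,st,c=cv2.connectedComponentsWithStats(m[235:275,330:370]);i=1+st[1:,4].argmax();print(st[i],c[i]+[330,235])
# from the 5x crop: top edge of wing ends (scene): crop(620,428),(672,468) minus (400,300)
for a,b in((222,130),(271,167)): print("wing top end",ray("scene",300+a/5,220+b/5,.0755))
t=np.load("pics/top0.npy");g=t[200:220,200:222].max(2);print(g)
E
```

```text
top 6 315.77710843373495 181.37951807228916 51.0 plunger [ 0.6    -0.0869  0.0473]
scene 11 247.08474576271186 200.84406779661018 89.0 plunger [ 0.5745 -0.094   0.0473]
hole top [ 0.5988 -0.0884  0.06  ]  scene [ 0.6009 -0.0866  0.06  ]
[ 12  12  12  15 115] [347.113  255.2609]
wing top end [0.5143 0.2248 0.0755]
wing top end [0.5143 0.2575 0.0755]
[[ 78  80  84  89 102 118 125 145 154 156 157 158 162 163 164 164 165 167
  167 168 169 169]
 [102 119 135 149 153 154 154 157 160 162 162 164 165 166 167 169 169 168
  169 170 169 168]
 [155 156 157 140 126 125 126 127 128 130 131 131 132 135 158 169 168 167
  166 165 164 164]
 [162 163 163 139 118 117 119 118 119 118 110 114 117 122 151 164 164 164
  165 167 166 169]
 [167 167 166 141 120 120 119 102  82  74  65  67  77 103 128 156 168 170
  170 171 172 172]
 [168 170 168 143 121 116 101  71  51  45  45  44  49  70 103 155 171 170
  170 170 169 167]
 [166 166 165 133  99  89  68  48  45  43  42  42  42  45  69 140 162 163
  163 162 161 161]
 [161 165 163 120  69  59  53  51  51  52  52  52  51  49  50 102 147 159
  160 160 159 160]
 [161
[... 411 characters left out ...]
6  54  54  58  87 145 162 163
  162 162 161 163]
 [138 161 168 168 166 161 142 107  75  59  57  59  72 103 142 159 163 163
  164 165 166 167]
 [128 156 165 165 164 165 162 156 140 111 105 114 143 158 163 166 167 168
  168 168 169 170]
 [121 152 164 164 163 163 163 164 162 160 160 162 166 169 169 170 171 170
  169 168 168 167]
 [120 150 162 164 164 164 165 166 168 170 171 171 171 170 169 169 167 166
  166 165 158 148]
 [121 140 161 167 168 169 170 170 171 170 170 169 168 167 166 165 153 145
  137 128 122 120]
 [121 139 163 171 171 170 170 168 167 167 166 165 153 144 137 128 120 117
  112 110 117 120]
 [123 134 159 168 167 166 165 157 147 144 132 125 120 118 113 115 119 121
  119 120 122 123]]
```

```bash
python3 -m crank '[[[0,0,0],[0,0,-0.087]],[[1.5,0,3],[0,0,0]],[[0,0,4],[0,0,0]],[[0,0,2],[0,0,0]],[[0,0,0],[0,0,0]]]'
python3 -m crank '[[[0,0,1],[0,0,0]],[[0,0,0.3],[0,0,0]],[[0,0,0],[0,0,0]]]'
python3 - <<'E'
from h import *
print(ray("scene",242,207,.0473),ray("scene",242,206,.0473))
p,d=optics.grab_frame("scene");cv2.imwrite("pics/s3.png",crop(p,300,200,100,75,6))
E
```

```text
clock: 7.45
tcp_pos: [0.5138, 0.2366, 0.0587]
orientation: [-2.224, -2.219, 0.009]
contact_force: [-1.1, -0.2, 1.1]
grip_width: 0.055
gripper_force: 0.0
clock: 7.75
tcp_pos: [0.5155, 0.2395, 0.0488]
orientation: [2.221, 2.222, 0.001]
contact_force: [-0.5, 0.1, 1.3]
grip_width: 0.055
gripper_force: 0.0
[ 0.60087207 -0.0861006   0.0473    ] [ 0.59834881 -0.08906579  0.0473    ]
```

View pics/s3.png

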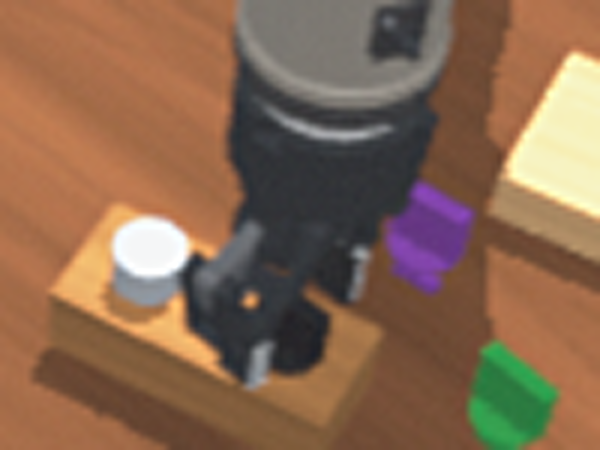

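The fingers straddle the wing, with pad tips at about (260,362) and (355,275) and the screw at about (300,335), so I'll close on it.

```bash
python3 -m crank '[[[0,0,0],[0,0,0]],[[0,0,0],[0,0,0]],[[0,0,0],[0,0,0]],[[0,0,0],[0,0,0]],[[0,0,0],[0,0,0]]]' 0.5 30
python3 -m crank '[[[0,0,0],[0,0,0]],[[0,0,0],[0,0,0]]]' 0.5 80
python3 -m crank '[[[0,0,-2],[0,0,0]],[[0,0,-3],[0,0,0]],[[0,0,-3],[0,0,0]],[[0,0,-1],[0,0,0]],[[0,0,0],[0,0,0]]]'
python3 - <<'E'
from h import *
p,d=optics.grab_frame("scene");cv2.imwrite("pics/s4.png",crop(p,300,180,100,75,6))
E
```

```text
clock: 8.3
tcp_pos: [0.5151, 0.2401, 0.0487]
orientation: [-2.22, -2.223, -0.001]
contact_force: [-1.0, -0.2, 4.8]
grip_width: 0.0089
gripper_force: 30.9
clock: 8.5
tcp_pos: [0.5152, 0.2401, 0.0488]
orientation: [-2.22, -2.222, -0.001]
contact_force: [-1.4, -0.3, 5.7]
grip_width: 0.0087
gripper_force: 78.3
clock: 9.0
tcp_pos: [0.5156, 0.2403, 0.1393]
orientation: [2.22, 2.223, 0.004]
contact_force: [0.8, 0.2, -1.8]
grip_width: 0.0086
gripper_force: 78.0
```

View pics/s4.png

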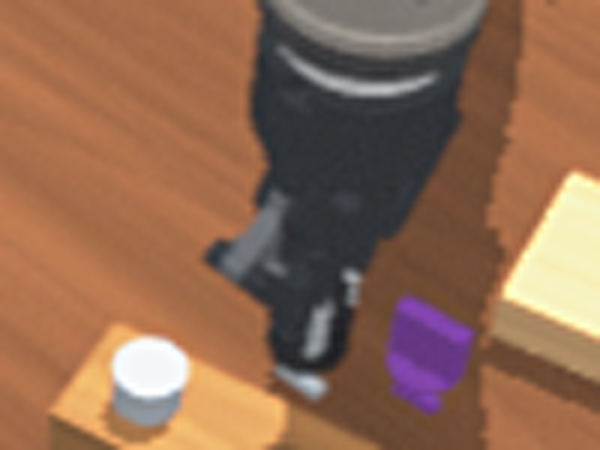

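The screw is lifted, with its lug visible at about (303,382) in the crop. I'll check where its axis sits along the pads, then carry it to the slot.

```bash
python3 - <<'E'
from h import *
print(ray("scene",300+303/6,180+382/6,.107))
print(np.round(monitor.get_obs()["joints"],2))
E
python3 -m crank '[[[-4.5,1.2,0],[0,0,0.0436]],[[-4.5,1.2,0],[0,0,0.0436]],[[-4.5,1.2,0],[0,0,0]],[[-4.5,1.2,0],[0,0,0]],[[-4.5,1.2,0],[0,0,0]]]'
python3 -m crank '[[[-4.5,0,0],[0,0,0]],[[-4.5,0,0],[0,0,0]],[[0,0,0],[0,0,0]],[[0,0,0],[0,0,0]]]'
```

```text
[0.51763585 0.24363648 0.107     ]
[-0.99  0.46  0.58  1.93 -0.33  0.84 -0.23]
clock: 9.55
tcp_pos: [0.5602, 0.0101, 0.1364]
orientation: [-2.314, -2.123, 0.004]
contact_force: [0.9, 0.0, -1.1]
grip_width: 0.0088
gripper_force: 78.0
clock: 9.95
tcp_pos: [0.5522, -0.0791, 0.1368]
orientation: [-2.317, -2.119, 0.003]
contact_force: [0.0, 1.0, -1.3]
grip_width: 0.0088
gripper_force: 78.0
```

```bash
python3 -m crank '[[[-0.3,2.4,0],[0,0,0]],[[-0.3,2.4,0],[0,0,0]],[[0,0,0],[0,0,0]],[[0,0,0],[0,0,0]]]'
python3 -m crank '[[[0,0,1.5],[0,0,0]],[[0,0,1],[0,0,0]],[[0,0,0],[0,0,0]],[[0,0,0],[0,0,0]]]'
python3 - <<'E'
from h import *
p,d=optics.grab_frame("scene");q,e=optics.grab_frame("top");cv2.imwrite("pics/s5.png",np.hstack([crop(p,205,165,66,75,6),crop(q,285,150,66,75,6)]))
E
```

```text
clock: 10.35
tcp_pos: [0.6004, -0.0862, 0.1369]
orientation: [-2.311, -2.125, 0.002]
contact_force: [0.0, -0.4, -0.7]
grip_width: 0.009
gripper_force: 78.2
clock: 10.75
tcp_pos: [0.6001, -0.0879, 0.1127]
orientation: [-2.314, -2.123, 0.001]
contact_force: [1.2, -0.1, -0.3]
grip_width: 0.0082
gripper_force: 78.2
```

View pics/s5.png

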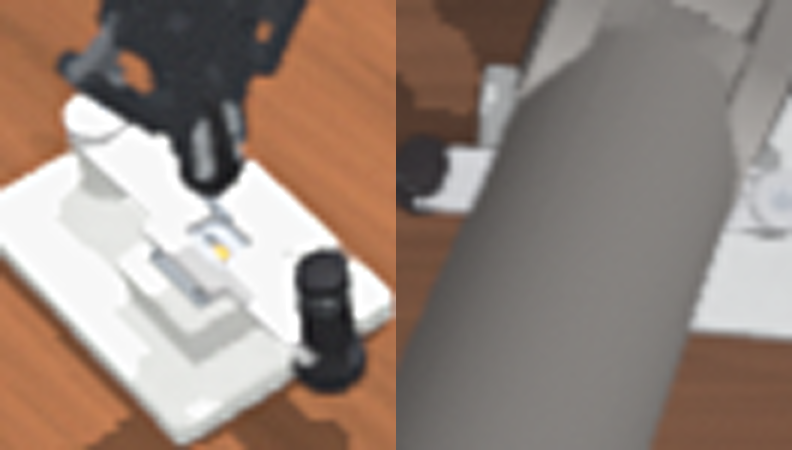

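In the scene crop the lug is at about (215,212), just above the hole, and the plunger shows at (222,252). The top view is blocked by the arm. I'll lower the lug into the arm hole just above the plate, then feel.

```bash
python3 - <<'E'
from h import *
print(ray("scene",205+215/6,165+212/6,.080),ray("scene",205+222/6,165+252/6,.0473))
E
python3 -m crank '[[[0,0,1.0],[0,0,0]],[[0,0,0.7],[0,0,0]],[[0,0,0],[0,0,0]],[[0,0,0],[0,0,0]]]'
python3 -m crank '[[[0,0,0.2],[0,0,0]],[[0,0,0],[0,0,0]],[[0,0,0],[0,0,0]]]'
python3 -m crank '[[[0,0,0.2],[0,0,0]],[[0,0,0],[0,0,0]],[[0,0,0],[0,0,0]]]'
python3 -m crank '[[[0,0,0.15],[0,0,0]],[[0,0,0],[0,0,0]],[[0,0,0],[0,0,0]]]'
python3 -m crank '[[[0,0,0.1],[0,0,0]],[[0,0,0],[0,0,0]],[[0,0,0],[0,0,0]]]'
```

```text
[ 0.60356408 -0.08363299  0.08      ] [ 0.60087207 -0.0861006   0.0473    ]
clock: 11.25
tcp_pos: [0.6006, -0.0881, 0.0959]
orientation: [-2.315, -2.123, 0.001]
contact_force: [0.8, -0.7, -0.0]
grip_width: 0.0086
gripper_force: 78.2
clock: 11.55
tcp_pos: [0.6009, -0.0881, 0.0944]
orientation: [2.315, 2.124, 0.0]
contact_force: [0.4, 0.3, -0.8]
grip_width: 0.0083
gripper_force: 78.2
clock: 11.85
tcp_pos: [0.6008, -0.088, 0.0922]
orientation: [-2.315, -2.124, 0.0]
contact_force: [1.0, 1.4, -0.1]
grip_width: 0.0083
gripper_force: 78.2
clock: 12.15
tcp_pos: [0.6008, -0.088, 0.0908]
orientation: [-2.315, -2.124, 0.0]
contact_force: [0.1, 0.2, 0.0]
grip_width: 0.0084
gripper_force: 78.2
clock: 12.45
tcp_pos: [0.6008, -0.0881, 0.0898]
orientation: [-2.315, -2.124, 0.0]
contact_force: [1.0, -0.2, -1.7]
grip_width: 0.0089
gripper_force: 78.2
```

```bash
python3 -m crank '[[[-0.2,-0.15,0.1],[0,0,0]],[[0,0,0.1],[0,0,0]],[[0,0,0],[0,0,0]],[[0,0,0],[0,0,0]]]'
python3 -m crank '[[[0,0,0.1],[0,0,0]],[[0,0,0],[0,0,0]],[[0,0,0],[0,0,0]]]'
python3 -m crank '[[[0,0,0.1],[0,0,0]],[[0,0,0],[0,0,0]],[[0,0,0],[0,0,0]]]'
python3 -m crank '[[[0,0,0.05],[0,0,0]],[[0,0,0],[0,0,0]],[[0,0,0],[0,0,0]]]'
python3 -m crank '[[[0,0,0.05],[0,0,0]],[[0,0,0],[0,0,0]],[[0,0,0],[0,0,0]]]'
```

```text
clock: 12.85
tcp_pos: [0.5991, -0.0899, 0.0878]
orientation: [-2.315, -2.124, 0.0]
contact_force: [-0.6, 0.3, -0.9]
grip_width: 0.0084
gripper_force: 78.2
clock: 13.15
tcp_pos: [0.5991, -0.0899, 0.0867]
orientation: [-2.315, -2.124, 0.0]
contact_force: [1.0, -0.3, -0.5]
grip_width: 0.0082
gripper_force: 78.2
clock: 13.45
tcp_pos: [0.5991, -0.0899, 0.0857]
orientation: [-2.315, -2.124, 0.0]
contact_force: [0.2, -0.1, -1.2]
grip_width: 0.0084
gripper_force: 78.2
clock: 13.75
tcp_pos: [0.5992, -0.09, 0.0853]
orientation: [2.315, 2.124, 0.0]
contact_force: [0.2, -0.0, -0.5]
grip_width: 0.0083
gripper_force: 78.3
clock: 14.05
tcp_pos: [0.5993, -0.09, 0.0851]
orientation: [2.315, 2.123, 0.001]
contact_force: [0.1, 1.0, 4.0]
grip_width: 0.0088
gripper_force: 78.8
```

Contact is at TCP z 0.085 with 4 N. Now I'll slide across the slot.

```bash
python3 -m crank '[[[0,-0.05,0.02],[0,0,0]],[[0,0,0],[0,0,0]]]' | sed -n '1,2p;4p'
python3 -m crank '[[[0,-0.05,0],[0,0,0]],[[0,0,0],[0,0,0]]]'| sed -n '2p;4p'
python3 -m crank '[[[0,-0.05,0],[0,0,0]],[[0,0,0],[0,0,0]]]'| sed -n '2p;4p'
python3 -m crank '[[[0,-0.05,0],[0,0,0]],[[0,0,0],[0,0,0]]]'| sed -n '2p;4p'
python3 -m crank '[[[0,-0.05,0],[0,0,0]],[[0,0,0],[0,0,0]]]'| sed -n '2p;4p'
python3 -m crank '[[[0,-0.05,0],[0,0,0]],[[0,0,0],[0,0,0]]]'| sed -n '2p;4p'
```

```text
clock: 14.25
tcp_pos: [0.5992, -0.0899, 0.085]
contact_force: [0.2, 0.2, 5.3]
tcp_pos: [0.599, -0.0899, 0.085]
contact_force: [1.7, -0.5, 5.5]
tcp_pos: [0.5987, -0.0899, 0.0851]
contact_force: [2.0, 0.4, 5.4]
tcp_pos: [0.5984, -0.0899, 0.0851]
contact_force: [2.0, -0.4, 5.7]
tcp_pos: [0.598, -0.0898, 0.0852]
contact_force: [2.9, -0.2, 5.6]
tcp_pos: [0.5976, -0.0898, 0.0852]
contact_force: [2.5, 0.2, 5.7]
```

```bash
for i in 1; do python3 -m crank '[[[0,-0.05,0],[0,0,0]],[[0,-0.05,0],[0,0,0]]]'| sed -n '2p;4p'
python3 -m crank '[[[0,-0.05,0],[0,0,0]],[[0,-0.05,0],[0,0,0]]]'| sed -n '2p;4p'
python3 -m crank '[[[0,-0.05,0],[0,0,0]],[[0,-0.05,0],[0,0,0]]]'| sed -n '2p;4p'
python3 -m crank '[[[0,-0.05,0],[0,0,0]],[[0,0,0],[0,0,0]]]'| sed -n '1,2p;4p'; done
```

```text
tcp_pos: [0.5967, -0.0898, 0.0852]
contact_force: [3.9, -0.0, 4.9]
tcp_pos: [0.5956, -0.0897, 0.0852]
contact_force: [3.6, 0.0, 4.5]
tcp_pos: [0.5946, -0.0896, 0.0852]
contact_force: [2.8, -0.7, 6.6]
clock: 16.05
tcp_pos: [0.5941, -0.0896, 0.0852]
contact_force: [2.5, -0.1, 4.6]
```

```bash
python3 -m crank '[[[0,0.3,0],[0,0,0]],[[0,0.3,0],[0,0,0]]]'| sed -n '2p;4p'
python3 -m crank '[[[0,0.05,0],[0,0,0]],[[0,0.05,0],[0,0,0]]]'| sed -n '2p;4p'
python3 -m crank '[[[0,0.05,0],[0,0,0]],[[0,0.05,0],[0,0,0]]]'| sed -n '2p;4p'
python3 -m crank '[[[0,0.05,0],[0,0,0]],[[0,0.05,0],[0,0,0]]]'| sed -n '2p;4p'
python3 -m crank '[[[0,0.05,0],[0,0,0]],[[0,0.05,0],[0,0,0]]]'| sed -n '2p;4p'
python3 -m crank '[[[0,0.05,0],[0,0,0]],[[0,0.05,0],[0,0,0]]]'| sed -n '2p;4p'
python3 -m crank '[[[0,0.05,0],[0,0,0]],[[0,0.05,0],[0,0,0]]]'| sed -n '2p;4p'
```

```text
tcp_pos: [0.5956, -0.0898, 0.0851]
contact_force: [-14.9, 2.5, 24.6]
tcp_pos: [0.5959, -0.0899, 0.085]
contact_force: [-11.4, 2.9, 23.1]
tcp_pos: [0.5966, -0.09, 0.0851]
contact_force: [-11.3, 2.3, 22.0]
tcp_pos: [0.5974, -0.0901, 0.085]
contact_force: [-13.3, 2.5, 23.6]
tcp_pos: [0.5989, -0.0903, 0.0849]
contact_force: [-11.3, 1.3, 20.5]
tcp_pos: [0.6014, -0.0906, 0.0847]
contact_force: [-1.0, -0.1, 5.0]
tcp_pos: [0.6021, -0.0906, 0.0844]
contact_force: [-7.0, -0.2, 12.0]
```

```bash
python3 -m crank '[[[0,0,-0.05],[0,0,0]],[[0,0,0],[0,0,0]]]'| sed -n '2,4p'
python3 -m crank '[[[0,0.05,0],[0,0,0]],[[0,0,0],[0,0,0]]]'| sed -n '2p;4p'
python3 -m crank '[[[0,0.05,0],[0,0,0]],[[0,0,0],[0,0,0]]]'| sed -n '2p;4p'
python3 - <<'E'
from h import *
for i in range(2):
    p,d=optics.grab_frame("scene")
    o=monitor.get_obs();print(np.round(o["contact_force"],1),np.round(o["moment"],2),np.round(o["tcp_pos"],4))
cv2.imwrite("pics/s6.png",crop(p,205,165,66,60,8))
E
```

```text
tcp_pos: [0.602, -0.0906, 0.0846]
orientation: [-2.313, -2.12, 0.005]
contact_force: [-5.2, 0.4, 9.3]
tcp_pos: [0.6021, -0.0906, 0.0845]
contact_force: [-6.4, 0.6, 9.3]
tcp_pos: [0.6022, -0.0907, 0.0845]
contact_force: [-7.4, 0.3, 10.5]
[-7.   0.6 12.1] [0.05 1.88 0.02] [ 0.6022 -0.0906  0.0845]
[-7.1  0.8 10.3] [0.04 1.94 0.01] [ 0.6022 -0.0906  0.0845]
```

View pics/s6.png

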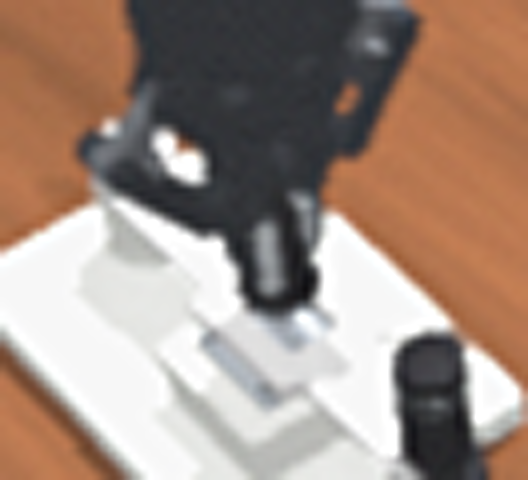

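```bash
python3 -m crank '[[[0,-0.1,0],[0,0,0]],[[0,0,0],[0,0,0]]]'| sed -n '2p;4p'
python3 -m crank '[[[0,-0.1,0],[0,0,0]],[[0,0,0],[0,0,0]]]'| sed -n '2p;4p'
python3 -m crank '[[[0,-0.1,0],[0,0,0]],[[0,0,0],[0,0,0]]]'| sed -n '2p;4p'
```

```text
tcp_pos: [0.6019, -0.0906, 0.0846]
contact_force: [-5.5, 0.7, 9.3]
tcp_pos: [0.6017, -0.0906, 0.0847]
contact_force: [-2.7, -0.1, 6.3]
tcp_pos: [0.6015, -0.0905, 0.0847]
contact_force: [-2.5, -0.1, 4.5]
```

```bash
python3 -m crank '[[[0,-0.1,0],[0,0,0]],[[0,0,0],[0,0,0]]]'| sed -n '2p;4p'
python3 -m crank '[[[0,-0.1,0],[0,0,0]],[[0,0,0],[0,0,0]]]'| sed -n '2p;4p'
python3 -m crank '[[[0,-0.1,0],[0,0,0]],[[0,0,0],[0,0,0]]]'| sed -n '2,4p'
```

```text
tcp_pos: [0.6013, -0.0903, 0.0848]
contact_force: [-0.7, -1.8, 1.8]
tcp_pos: [0.6008, -0.09, 0.085]
contact_force: [0.7, -0.7, 1.4]
tcp_pos: [0.5996, -0.0896, 0.085]
orientation: [-2.315, -2.124, -0.0]
contact_force: [0.1, -0.3, 0.8]
```

Pushing away from the robot jams the screw by friction, while dragging back is smooth. So I'll lift, go out to +x, and drag back.

```bash
python3 -m crank '[[[0,0,-0.15],[0,0,0]],[[0,0.33,0],[0,0,0]],[[0,0.33,0],[0,0,0]],[[0,0,0],[0,0,0]],[[0,0,0],[0,0,0]]]'| sed -n '2p;4p'
python3 -m crank '[[[0,0,0.1],[0,0,0]],[[0,0,0.05],[0,0,0]],[[0,0,0],[0,0,0]]]'| sed -n '2p;4p'
python3 -m crank '[[[0,0,0.04],[0,0,0]],[[0,0,0],[0,0,0]]]'| sed -n '2p;4p'
python3 -m crank '[[[0,0,0.03],[0,0,0]],[[0,0,0],[0,0,0]]]'| sed -n '1,2p;4p'
```

```text
tcp_pos: [0.6062, -0.0905, 0.0864]
contact_force: [-0.3, -0.4, -0.9]
tcp_pos: [0.6062, -0.0905, 0.0853]
contact_force: [-0.8, -0.5, 2.4]
tcp_pos: [0.6063, -0.0906, 0.0852]
contact_force: [-2.0, 0.9, 5.6]
clock: 20.55
tcp_pos: [0.6064, -0.0906, 0.0852]
contact_force: [-3.2, 0.8, 7.8]
```

```bash
python3 -m crank '[[[0,-0.05,0],[0,0,0]],[[0,-0.05,0],[0,0,0]],[[0,-0.05,0],[0,0,0]]]'| sed -n '2p;4p'
python3 -m crank '[[[0,-0.05,0],[0,0,0]],[[0,-0.05,0],[0,0,0]]]'| sed -n '2p;4p'
python3 -m crank '[[[0,-0.05,0],[0,0,0]],[[0,-0.05,0],[0,0,0]]]'| sed -n '2p;4p'
python3 -m crank '[[[0,-0.05,0],[0,0,0]],[[0,-0.05,0],[0,0,0]]]'| sed -n '2p;4p'
python3 -m crank '[[[0,-0.05,0],[0,0,0]],[[0,-0.05,0],[0,0,0]]]'| sed -n '2p;4p'
python3 -m crank '[[[0,-0.05,0],[0,0,0]],[[0,-0.05,0],[0,0,0]]]'| sed -n '2p;4p'
python3 -m crank '[[[0,-0.05,0],[0,0,0]],[[0,-0.05,0],[0,0,0]]]'| sed -n '2p;4p'
```

```text
tcp_pos: [0.606, -0.0906, 0.0853]
contact_force: [1.4, 0.2, 4.6]
tcp_pos: [0.6054, -0.0905, 0.0853]
contact_force: [3.5, -0.6, 5.5]
tcp_pos: [0.6044, -0.0905, 0.0853]
contact_force: [3.0, 0.2, 5.6]
tcp_pos: [0.6034, -0.0904, 0.0852]
contact_force: [3.5, -1.0, 5.8]
tcp_pos: [0.6024, -0.0903, 0.0852]
contact_force: [3.0, 0.5, 5.0]
tcp_pos: [0.601, -0.0902, 0.085]
contact_force: [3.0, -1.2, 4.8]
tcp_pos: [0.5992, -0.09, 0.0846]
contact_force: [4.6, -0.4, 4.8]
```

```bash
python3 -m crank '[[[0,-0.05,0],[0,0,0]],[[0,0,0],[0,0,0]]]'| sed -n '2p;4p'
python3 -m crank '[[[0,-0.05,0],[0,0,0]],[[0,0,0],[0,0,0]]]'| sed -n '2p;4p'
python3 -m crank '[[[0,-0.05,0],[0,0,0]],[[0,0,0],[0,0,0]]]'| sed -n '2,4p'
python3 -m crank '[[[0,-0.05,0],[0,0,0]],[[0,0,0],[0,0,0]]]'| sed -n '2,4p'
```

```text
tcp_pos: [0.5991, -0.09, 0.0847]
contact_force: [4.8, -0.3, 3.6]
tcp_pos: [0.5989, -0.0899, 0.0847]
contact_force: [5.9, -0.9, 2.0]
tcp_pos: [0.5988, -0.0899, 0.0847]
orientation: [2.313, 2.122, 0.003]
contact_force: [7.3, -1.2, 1.9]
tcp_pos: [0.5986, -0.0899, 0.0848]
orientation: [2.312, 2.122, 0.003]
contact_force: [7.9, -1.8, 0.2]
```

The lug has caught on a slot wall: 8 N sideways with no vertical load. I'll relieve it and press down gently.

```bash
python3 -m crank '[[[0,0.1,0],[0,0,0]],[[0,0.1,0],[0,0,0]],[[0,0,0],[0,0,0]]]'| sed -n '2p;4p'
python3 -m crank '[[[0,0,0.05],[0,0,0]],[[0,0,0],[0,0,0]]]'| sed -n '2p;4p'
python3 -m crank '[[[0,0,0.05],[0,0,0]],[[0,0,0],[0,0,0]]]'| sed -n '1,4p'
```

```text
tcp_pos: [0.5992, -0.09, 0.0846]
contact_force: [4.4, -0.9, 4.8]
tcp_pos: [0.5991, -0.0894, 0.0837]
contact_force: [5.7, 0.6, 1.5]
clock: 23.55
tcp_pos: [0.5992, -0.0893, 0.0833]
orientation: [2.315, 2.124, 0.001]
contact_force: [5.6, 0.0, 1.2]
```

```bash
python3 -m crank '[[[0,0.1,0.05],[0,0,0]],[[0,0,0],[0,0,0]]]'| sed -n '2p;4p'
python3 -m crank '[[[0,0.05,0.1],[0,0,0]],[[0,0,0],[0,0,0]]]'| sed -n '2p;4p'
python3 -m crank '[[[0,0,0.1],[0,0,0]],[[0,0,0],[0,0,0]]]'| sed -n '2p;4p'
python3 -m crank '[[[0,0,0.1],[0,0,0]],[[0,0,0],[0,0,0]]]'| sed -n '1,4p'
```

```text
tcp_pos: [0.5994, -0.0893, 0.0824]
contact_force: [4.1, 1.7, 0.7]
tcp_pos: [0.5995, -0.0894, 0.0813]
contact_force: [3.0, 2.0, -0.9]
tcp_pos: [0.5996, -0.0895, 0.0805]
contact_force: [1.6, 2.3, 0.2]
clock: 24.35
tcp_pos: [0.5996, -0.0895, 0.0796]
orientation: [-2.314, -2.123, 0.001]
contact_force: [0.6, 2.7, 1.3]
```

```bash
python3 -m crank '[[[0,0,0.1],[0,0,0]],[[0,0,0.1],[0,0,0]]]'| sed -n '2p;4p'
python3 -m crank '[[[0,0,0.1],[0,0,0]],[[0,0,0.1],[0,0,0]]]'| sed -n '2p;4p'
python3 -m crank '[[[0,0,0.1],[0,0,0]],[[0,0,0.1],[0,0,0]]]'| sed -n '2p;4p'
python3 -m crank '[[[0,0,0.1],[0,0,0]],[[0,0,0],[0,0,0]]]'| sed -n '1,4p'
```

```text
tcp_pos: [0.5999, -0.0896, 0.0779]
contact_force: [2.1, 4.7, 5.1]
tcp_pos: [0.6002, -0.0897, 0.076]
contact_force: [1.2, 4.8, 4.1]
tcp_pos: [0.6003, -0.0898, 0.0741]
contact_force: [-0.4, 4.5, 6.8]
clock: 25.15
tcp_pos: [0.6003, -0.0901, 0.073]
orientation: [2.315, 2.123, 0.0]
contact_force: [0.1, 2.5, 4.2]
```

```bash
python3 -m crank '[[[0,0,0.1],[0,0,0]],[[0,0,0.1],[0,0,0]]]'| sed -n '2p;4p'
python3 -m crank '[[[0,0,0.1],[0,0,0]],[[0,0,0.05],[0,0,0]],[[0,0,0],[0,0,0]]]'| sed -n '1,5p'
```

```text
tcp_pos: [0.6004, -0.0902, 0.0712]
contact_force: [-0.5, 3.0, 5.6]
clock: 25.65
tcp_pos: [0.6004, -0.0902, 0.0698]
orientation: [2.315, 2.123, 0.0]
contact_force: [-0.8, 4.2, 6.3]
grip_width: 0.0085
```

The foot is about 15.3 mm down. Now I'll turn clockwise, compensating for the screw axis sitting about 2.5 mm along tool x.

```bash
python3 -m crank '[[[0,-0.02,0.03],[0,0,0.1]],[[0,-0.02,0],[0,0,0.1]],[[0,0,0],[0,0,0]]]'
python3 -m crank '[[[0,-0.025,0],[0,0,0.1]],[[0,-0.025,0],[0,0,0.1]],[[0,0,0],[0,0,0]]]'
python3 - <<'E'
from h import *
o=monitor.get_obs();print(np.round(o["moment"],2),np.round(o["joints"],2))
E
```

```text
clock: 25.95
tcp_pos: [0.6001, -0.0911, 0.0696]
orientation: [2.517, 1.877, -0.001]
contact_force: [-0.0, 1.8, 7.3]
grip_width: 0.0086
gripper_force: 79.4
clock: 26.25
tcp_pos: [0.5998, -0.0914, 0.0697]
orientation: [2.692, 1.615, -0.0]
contact_force: [0.7, 0.8, 7.0]
grip_width: 0.0084
gripper_force: 79.5
[ 0.17 -0.11  0.01] [-0.42  0.65  0.66  1.88 -0.55  0.79  0.04]
```

```bash
python3 -m crank '[[[0,-0.025,0],[0,0,0.1]],[[0,-0.025,0],[0,0,0.1]],[[0,0,0],[0,0,0]]]' | sed -n '2,4p'
python3 -m crank '[[[0,-0.025,0],[0,0,0.1]],[[0,-0.025,0],[0,0,0.1]],[[0,0,0],[0,0,0]]]' | sed -n '2,4p'
python3 -m crank '[[[0,-0.025,0],[0,0,0.1]],[[0,-0.025,0],[0,0,0.1]],[[0,0,0],[0,0,0]]]' | sed -n '2,4p'
python3 - <<'E'
from h import *
o=monitor.get_obs();print(np.round(o["moment"],2),np.round(o["joints"],2))
E
```

```text
tcp_pos: [0.5998, -0.0916, 0.0699]
orientation: [2.839, 1.337, 0.001]
contact_force: [1.4, 0.3, 6.6]
tcp_pos: [0.5998, -0.0917, 0.0701]
orientation: [2.957, 1.047, 0.003]
contact_force: [2.6, -0.3, 6.7]
tcp_pos: [0.5999, -0.0916, 0.0703]
orientation: [3.046, 0.746, 0.004]
contact_force: [2.9, -1.6, 6.4]
[-0.42 -0.74  0.01] [-0.52  0.71  0.81  1.89 -0.69  0.84 -0.44]
```

```bash
python3 -m crank '[[[0,-0.015,0.05],[0,0,0.1]],[[0,-0.015,0.02],[0,0,0.1]],[[0,0,0],[0,0,0]]]' | sed -n '2,4p'
python3 -m crank '[[[0,-0.01,0],[0,0,0.1]],[[0,0,0],[0,0,0]],[[0,0,0],[0,0,0]]]'
python3 - <<'E'
from h import *
o=monitor.get_obs();print(np.round(o["moment"],2),np.degrees(2*np.arctan2(o["orientation"][1],o["orientation"][0])))
E
```

```text
tcp_pos: [0.6, -0.0906, 0.0697]
orientation: [3.107, 0.439, 0.006]
contact_force: [3.1, -0.3, 7.1]
clock: 27.75
tcp_pos: [0.6001, -0.09, 0.0696]
orientation: [3.125, 0.288, 0.006]
contact_force: [4.7, 0.6, 6.7]
grip_width: 0.0088
gripper_force: 79.4
[ 0.23 -0.88  0.06] 10.536935179571508
```

```bash
python3 -m crank '[[[0,0,-0.1],[0,0,0]],[[0,0,-0.1],[0,0,0]],[[0,0,0],[0,0,0]]]' | sed -n '2,4p'
python3 -m crank '[[[0,0,-0.1],[0,0,0]],[[0,0,-0.1],[0,0,0]],[[0,0,0],[0,0,0]]]' | sed -n '2,4p'
```

```text
tcp_pos: [0.6, -0.0899, 0.0714]
orientation: [3.125, 0.288, 0.006]
contact_force: [5.0, 0.3, 4.8]
tcp_pos: [0.6, -0.0899, 0.0733]
orientation: [3.125, 0.288, 0.006]
contact_force: [4.1, -0.1, 3.2]
```

```bash
python3 -m crank '[[[0,0,-0.05],[0,0,0]],[[0,0,0],[0,0,0]]]' | sed -n '2,4p'
python3 -m crank '[[[0,0,-0.05],[0,0,0]],[[0,0,0],[0,0,0]]]' | sed -n '2,4p'
```

```text
tcp_pos: [0.5999, -0.0899, 0.0734]
orientation: [3.125, 0.288, 0.005]
contact_force: [6.9, -0.8, -0.2]
tcp_pos: [0.5998, -0.0898, 0.0734]
orientation: [3.125, 0.289, 0.005]
contact_force: [7.5, -1.5, -4.4]
```

It has locked: upward motion stops at 0.0734 and the pull goes to −4 N. I'll relax the load, open the fingers and retreat.

```bash
python3 -m crank '[[[0.1,0,0.07],[0,0,0]],[[0.1,0,0],[0,0,0]],[[0,0,0],[0,0,0]]]' | sed -n '2,4p'
python3 -m crank '[[[0,0,0],[0,0,0]],[[0,0,0],[0,0,0]],[[0,0,0],[0,0,0]],[[0,0,0],[0,0,0]]]' 3.5 30
python3 -m crank '[[[0,0,-2],[0,0,0]],[[0,0,-3],[0,0,0]],[[0,0,-5],[0,0,0]],[[0,0,-3],[0,0,0]],[[-5,0,0],[0,0,0]]]' | sed -n '1,4p'
python3 -m crank '[[[-5,4,0],[0,0,0]],[[0,5,0],[0,0,0]],[[0,5,0],[0,0,0]],[[0,5,0],[0,0,0]],[[0,0,0],[0,0,0]]]' | sed -n '1,4p'
python3 - <<'E'
from h import *
p,d=optics.grab_frame("scene");q,e=optics.grab_frame("top");cv2.imwrite("pics/s7.png",np.hstack([crop(p,205,165,66,75,6),crop(q,285,150,66,75,6)]))
E
```

```text
tcp_pos: [0.6003, -0.0898, 0.0732]
orientation: [3.126, 0.288, 0.001]
contact_force: [1.7, -1.4, 4.7]
clock: 29.45
tcp_pos: [0.5995, -0.0881, 0.0723]
orientation: [-3.128, -0.289, 0.002]
contact_force: [0.1, -0.0, 0.5]
grip_width: 0.035
gripper_force: 0.0
clock: 29.95
tcp_pos: [0.5583, -0.0966, 0.2074]
orientation: [3.123, 0.299, 0.018]
contact_force: [0.2, -0.8, 1.1]
clock: 30.45
tcp_pos: [0.5434, -0.2917, 0.2037]
orientation: [3.124, 0.272, 0.0]
contact_force: [-0.5, 0.4, -0.2]
```

View pics/s7.png

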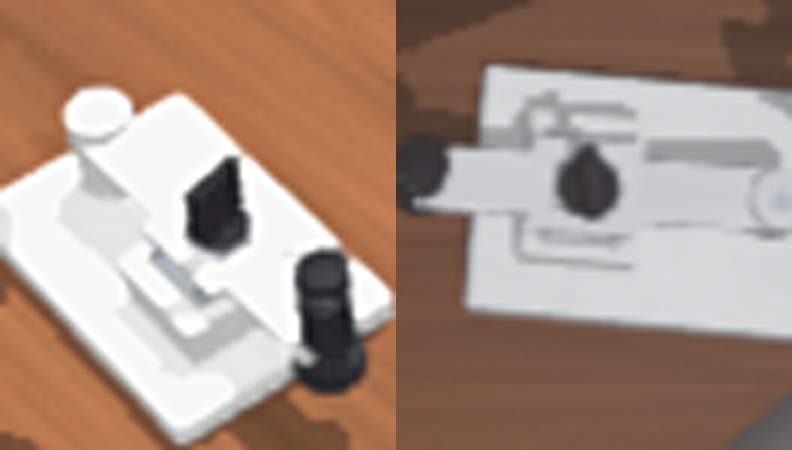

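The screw stands upright in the arm hole, at about (218,205) in the scene crop and (587,182) in the top crop. Its wing lies across the arm and the gripper is clear, so I'm handing in.

```bash
python3 -c "
from bench import r
print(r.hand_in())"
```

```text
the job is handed in; nothing more can be done
None
```

I handed the job in at about 31 s; no verdict came back. The lamp arm is over the slot, and the thumbscrew is through both holes, turned about 75° clockwise, locked, upright and let go. The highest force measured at the wrist was about 29 N, during the slot search. The pin and other desk items were left alone, though I did not re-measure them.

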